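# Sauce bottles to the table caddy, in recipe order

### The job

The four sauce bottles stand on the steel drip rack in the order the recipe uses them. Move them to the wooden caddy, one bottle in each bay and in the same order from left to right as they stood on the drip rack. Keep them upright and set each one gently right down on the floor of its bay.

Things in the scene. Friction and masses are not known exactly. Their poses are not given: they have to be found in the camera images.
- bottle_red: Loose glass sauce bottle, dark soy-brown contents, red screw cap. 142 mm tall, about 0.24 kg. Body a cylinder 52 mm in diameter to 82 mm up; shoulder to a 25 mm neck at 104 mm; cap 32 mm in diameter from 110 to 142 mm. Origin: centre of its underside; z up; round, yaw means nothing. At the start it stands in the red dish, underside 10 mm above the table.
- bottle_yellow: Loose glass sauce bottle, golden amber contents, yellow screw cap. 142 mm tall, about 0.24 kg. Body a cylinder 52 mm in diameter to 82 mm up; shoulder to a 25 mm neck at 104 mm; cap 32 mm in diameter from 110 to 142 mm. Origin: centre of its underside; z up; round, yaw means nothing. At the start it stands in the yellow dish, underside 10 mm above the table.
- bottle_green: Loose glass sauce bottle, pale straw-coloured contents, green screw cap. 142 mm tall, about 0.24 kg. Body a cylinder 52 mm in diameter to 82 mm up; shoulder to a 25 mm neck at 104 mm; cap 32 mm in diameter from 110 to 142 mm. Origin: centre of its underside; z up; round, yaw means nothing. At the start it stands in the green dish, underside 10 mm above the table.
- bottle_blue: Loose glass sauce bottle, chestnut-brown contents, blue screw cap. 142 mm tall, about 0.24 kg. Body a cylinder 52 mm in diameter to 82 mm up; shoulder to a 25 mm neck at 104 mm; cap 32 mm in diameter from 110 to 142 mm. Origin: centre of its underside; z up; round, yaw means nothing. At the start it stands in the blue dish, underside 10 mm above the table.
- dish_red: Round red drip dish, fixed on the drip rack, where it stays. 68 mm across the rim, 10 mm high, 4 mm floor. At the start the red-capped bottle stands in it. Origin: centre of its underside, 6 mm above the table.
- dish_yellow: Round yellow drip dish, fixed on the drip rack, where it stays. 68 mm across the rim, 10 mm high, 4 mm floor. At the start the yellow-capped bottle stands in it. Origin: centre of its underside, 6 mm above the table.
- dish_green: Round green drip dish, fixed on the drip rack, where it stays. 68 mm across the rim, 10 mm high, 4 mm floor. At the start the green-capped bottle stands in it. Origin: centre of its underside, 6 mm above the table.
- dish_blue: Round blue drip dish, fixed on the drip rack, where it stays. 68 mm across the rim, 10 mm high, 4 mm floor. At the start the blue-capped bottle stands in it. Origin: centre of its underside, 6 mm above the table.
- drip_rack: Low steel tray, 170 mm (x) by 340 mm (y), rim 14 mm high, fixed. Origin: centre of its underside, on the table. The four dishes stand in a row at its x = -35 mm, y = -114, -38, 38, 114 mm, colours in any order; its +y is the left end of the row, to the robot's left (within 20 degrees). Behind the row lie a bowl and a teaspoon, under 35 mm high.
- caddy: Fixed wooden caddy: four bays in a row at its x = 0, y = -114, -38, 38, 114 mm; +y is the left end, to the robot's left (within 20 degrees). Origin: middle of the row, underside, on the table. Bays 70 by 70 mm inside, walls 6 mm thick, tops 50 mm above the table, floor 6 mm above it. Behind (+x) a 35 mm high trough with chopsticks.

How it is judged (in metres and radians):
At the end, for the whole second after the job is handed in: All four bottles stand released and at rest, one per bay, upright within 7 degrees, on the bay floor (within 6 mm) and within 14 mm of the bay's centre each way; counted from the left, each is in the same place of the row as its own colour's dish on the drip rack, where it started (((y of dish_red in the frame of drip_rack between -0.134 and -0.094 m and y of bottle_red in the frame of caddy between -0.128 and -0.1 m) or (y of dish_red in the frame of drip_rack between -0.058 and -0.018 m and y of bottle_red in the frame of caddy between -0.052 and -0.024 m) or (y of dish_red in the frame of drip_rack between 0.018 and 0.058 m and y of bottle_red in the frame of caddy between 0.024 and 0.052 m) or (y of dish_red in the frame of drip_rack between 0.094 and 0.134 m and y of bottle_red in the frame of caddy between 0.1 and 0.128 m)) and x of bottle_red in the frame of caddy between -0.014 and 0.014 m and z of bottle_red in the frame of caddy between 0 and 0.012 m and angle between each of bottle_red, bottle_yellow, bottle_green, bottle_blue's own z axis and vertical below 0.12 rad and linear speed of each of bottle_red, bottle_yellow, bottle_green, bottle_blue below 0.02 m/s and angular speed of each of bottle_red, bottle_yellow, bottle_green, bottle_blue below 0.2 rad/s and ((y of dish_yellow in the frame of drip_rack between -0.134 and -0.094 m and y of bottle_yellow in the frame of caddy between -0.128 and -0.1 m) or (y of dish_yellow in the frame of drip_rack between -0.058 and -0.018 m and y of bottle_yellow in the frame of caddy between -0.052 and -0.024 m) or (y of dish_yellow in the frame of drip_rack between 0.018 and 0.058 m and y of bottle_yellow in the frame of caddy between 0.024 and 0.052 m) or (y of dish_yellow in the frame of drip_rack between 0.094 and 0.134 m and y of bottle_yellow in the frame of caddy between 0.1 and 0.128 m)) and x of bottle_yellow in the frame of caddy between -0.014 and 0.014 m and z of bottle_yellow in the frame of caddy between 0 and 0.012 m and ((y of dish_green in the frame of drip_rack between -0.134 and -0.094 m and y of bottle_green in the frame of caddy between -0.128 and -0.1 m) or (y of dish_green in the frame of drip_rack between -0.058 and -0.018 m and y of bottle_green in the frame of caddy between -0.052 and -0.024 m) or (y of dish_green in the frame of drip_rack between 0.018 and 0.058 m and y of bottle_green in the frame of caddy between 0.024 and 0.052 m) or (y of dish_green in the frame of drip_rack between 0.094 and 0.134 m and y of bottle_green in the frame of caddy between 0.1 and 0.128 m)) and x of bottle_green in the frame of caddy between -0.014 and 0.014 m and z of bottle_green in the frame of caddy between 0 and 0.012 m and ((y of dish_blue in the frame of drip_rack between -0.134 and -0.094 m and y of bottle_blue in the frame of caddy between -0.128 and -0.1 m) or (y of dish_blue in the frame of drip_rack between -0.058 and -0.018 m and y of bottle_blue in the frame of caddy between -0.052 and -0.024 m) or (y of dish_blue in the frame of drip_rack between 0.018 and 0.058 m and y of bottle_blue in the frame of caddy between 0.024 and 0.052 m) or (y of dish_blue in the frame of drip_rack between 0.094 and 0.134 m and y of bottle_blue in the frame of caddy between 0.1 and 0.128 m)) and x of bottle_blue in the frame of caddy between -0.014 and 0.014 m and z of bottle_blue in the frame of caddy between 0 and 0.012 m); the robot touches nothing.
It fails at once if a bottle is tipped over (leans more than about 40 degrees) (angle between any of bottle_red, bottle_yellow, bottle_green, bottle_blue's own z axis and vertical above 0.7 rad).
It fails at once if a bottle is dropped into the caddy instead of being set down (faster than 0.6 m/s below the top of the bay walls: a fall of about 20 mm) ((x of bottle_red in the frame of caddy between -0.045 and 0.045 m and y of bottle_red in the frame of caddy between -0.16 and 0.16 m and z of bottle_red in the frame of caddy below 0.045 m and linear speed of bottle_red above 0.6 m/s) or (x of bottle_yellow in the frame of caddy between -0.045 and 0.045 m and y of bottle_yellow in the frame of caddy between -0.16 and 0.16 m and z of bottle_yellow in the frame of caddy below 0.045 m and linear speed of bottle_yellow above 0.6 m/s) or (x of bottle_green in the frame of caddy between -0.045 and 0.045 m and y of bottle_green in the frame of caddy between -0.16 and 0.16 m and z of bottle_green in the frame of caddy below 0.045 m and linear speed of bottle_green above 0.6 m/s) or (x of bottle_blue in the frame of caddy between -0.045 and 0.045 m and y of bottle_blue in the frame of caddy between -0.16 and 0.16 m and z of bottle_blue in the frame of caddy below 0.045 m and linear speed of bottle_blue above 0.6 m/s)).
It also fails if it takes over 112 s, if anything falls off the work surface, if the arm or the gripper's body presses on something with over 40 N, if the wrist force passes 120 N, or if a joint passes its speed limit or range.

### The arm

A 6-joint arm with a two-finger parallel gripper is mounted at the origin on the work surface. World frame = base frame: x ahead of the robot, y to its left, z up, the work surface at z = 0. Lengths are in m, angles in degrees, forces in N, time in s.
With the tool pointing down it reaches from about 0.4 to 0.825 m from the base axis. Payload 7 kg.
Tool frame: the origin (TCP) lies on the centre line of the jaws, within the pads' length; the fingertips stand 11 mm ahead of it and the grasp point (between the pads) lies 8 mm behind it; z points along the fingers, y is the line along which they close (so a half turn about z gives the same grasp; the last joint's range is limited). The gripper opens to 88 mm and grips with 3 to 60 N. Pads are 19 mm wide; open, the fingers measure 130 mm over their backs; the gripper's body (78 mm by 193 mm) begins 47 mm behind the grasp point.
Start: joints at [81.71, 20.546, 0.682, 0, -70.136, -16.507], TCP at [0.283, 0.613, 0.238] pointing down, gripper open.
Joint ranges: [-176.03, 176.03], [-82.01, 121.73], [-58.28, 71.71], [-173.87, 95.51], [-174.79, -0.11], [-173.66, 173.66]. Speed limits (degrees/s): [136.94, 136.94, 172.46, 180, 180, 180].

### API

Orientations are given as [roll, pitch, yaw] about the fixed x, y, z axes, in that order (R = Rz(yaw) Ry(pitch) Rx(roll)).
In Python, from plant import r, capture, camera_model, job gives the robot as it stands.
- The arm moves only by the tool drive_tool, never from a script. Its argument "increments" is a list that holds one entry, the list of rows, each a list of 5 numbers: the gripper's target within -1 to 1 (fully open at 1, half-way at 0, shut at -1), then the shift along the tool's x, y, z scaled (see below), then the turn about the tool's z scaled (see below). In form: [[[gripper, tx, ty, tz, roll], ...]]. A call has 1 to 5 rows; each row is the pose to reach, as a shift and turn from the pose commanded when the call began, along the tool's axes at that moment, turning the shorter way round; what a row does not reach only later rows make up. The controller multiplies each number of a shift by 120 mm and each number of a turn by 360 degrees. A row lasts 1/8 s, in which the tool goes at most 62.5 mm and 10.7 degrees, less where a joint would pass 70% of its speed; a pose out of reach is approached as far as the arm can. A call with a number of a shift or a turn outside -1 to 1 is refused whole. A call with a gripper value outside its range is refused whole. The fingers move at their own pace and stop on an object; "squeeze" is the grip in N (left out, the last holds). Time passes only in rows, so rows that repeat a pose let the fingers close. It gives the time, the measured TCP pose, the force, the opening and the grip force at its end, in the units of the state.
- r.get_state(): the state, without advancing time (a new reading comes with each control period).
- capture(name): name is "scene" or "side" or "wrist"; returns the picture (420x560x3 uint8, red, green, blue); there is no depth.
- camera_model(name): a dict with "camera_matrix" (3x3 intrinsics, pixels), "rvec" (rotation vector, rad) and "tvec" (3), from world to camera coordinates, as OpenCV has them. Camera axes: x right, y down, z forward; pixel columns grow to the right and rows downward; lengths in m; the calibration is good to about 2 mm. A picture is of the moment at which its call begins: read the wrist's pose just before it. camera_model takes no time and is no camera call; for the wrist camera it gives the pose at the moment of the call.
- job.close_job(): hands the job in; it is judged then, once.
The state is a dict: "time_s": time; "joints": joint angles; "qd": joint speeds; "joint_torque": joint torques, N m; "tcp_pos": TCP position; "eef_rot": TCP orientation; "contact_force": force on the tool from outside, world axes, zero at the start; "moment": the same for the moment, N m; "gripper_width": finger opening in m; "gripper_force": force on a finger pad.
Only numpy, scipy, OpenCV 4.12 (cv2) and the standard library are available. Lean on these libraries where they do the work, as an engineer would, in place of code of your own. Each camera call takes 0.05 s, during which the arm holds its last target. There are 200 camera calls.

## Working session

There is one attempt and no reset: what is moved stays moved. The work goes in short steps, Python scripts to look and compute and a tool call to move; the robot and the scene stay as the last step left them, time stands still between calls to the robot, and variables do not carry over. Pictures are saved under pics/ and viewed, at most 14 in all, crops included, and the job is handed in when it is done.

Besides the shell and the picture viewer there is one more tool, called after "Emit:" as a command line: name --argument value ..., lists and objects as JSON in quotes. drive_tool: Moves the arm, as the interface text tells. Its arguments: {"type":"object","properties":{"increments":{"type":"array"},"squeeze":{"type":"number"}},"required":["increments"]}

```bash
mkdir -p pics; ls; python3 - <<'E'
from plant import r,capture,camera_model,job
import cv2
s=r.get_state();print(s)
for n in ["scene","side"]:
    cv2.imwrite(f"pics/{n}0.png",capture(n)[:,:,::-1]);print(camera_model(n))
print(camera_model("wrist"))
E
```

```text
pics
{'time_s': 0.0, 'joints': array([ 8.17092338e+01,  2.05904378e+01,  6.32060326e-01, -2.03170878e-02,
       -7.01348002e+01, -1.65062848e+01]), 'qd': array([ 0.0257827 , -0.05369524,  0.12623305, -0.01767937,  0.11696878,
        0.02082688]), 'joint_torque': array([ 1.38869789e-03, -5.82719314e+01,  2.93048644e+01,  6.99741885e+00,
        6.85591658e-03, -1.58814692e-04]), 'tcp_pos': array([0.28292789, 0.61231239, 0.23662029]), 'eef_rot': array([ 1.79905235e+02, -8.16413344e-03, -2.48039637e+01]), 'contact_force': array([-0.00465383, -0.8915505 , -0.08482238]), 'moment': array([-0.00928742,  0.00769447, -0.04809327]), 'gripper_force': 0.0, 'gripper_width': 0.08764080410959028}
{'camera_matrix': array([[515.71372002,   0.        , 275.23909023],
       [  0.        , 515.71372002, 213.7089283 ],
       [  0.        ,   0.        ,   1.        ]]), 'rvec': array([ 2.13375057,  1.18034108, -0.46129678]), 'tvec': array([-0.26521721, -0.28514523,  1.44321542])}
{'camera_matrix': array([[422.2990395 ,   0.        , 282.90174748],
       [  0.        , 422.2990395 , 214.56603665],
       [  0.        ,   0.        ,   1.        ]]), 'rvec': array([ 0.64344299, -2.50297814,  1.34661658]), 'tvec': array([0.47340355, 0.18101168, 0.67631422])}
{'camera_matrix': array([[371.47846518,   0.        , 273.31921593],
       [  0.        , 371.47846518, 204.18612566],
       [  0.        ,   0.        ,   1.        ]]), 'rvec': array([-1.61083228,  2.5185207 ,  0.31631369]), 'tvec': array([ 0.67521507, -0.03086953,  0.38770044])}
```

View pics/scene0.png

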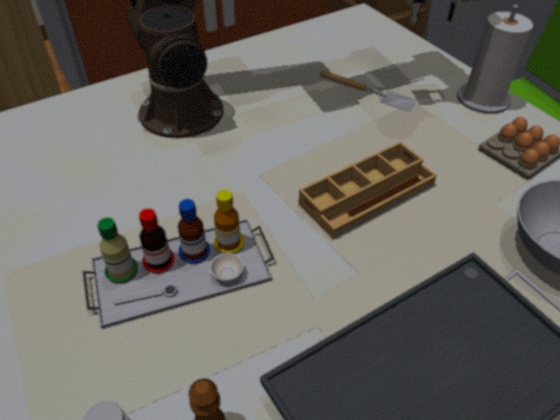

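View pics/side0.png

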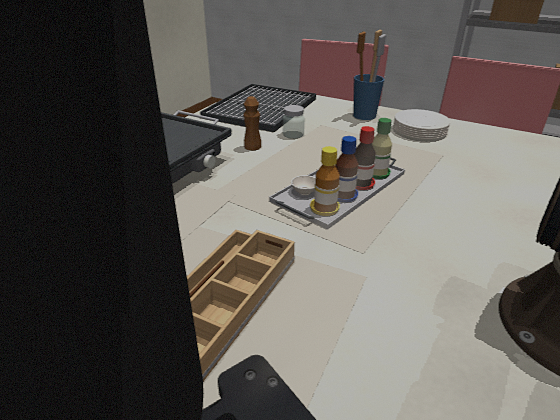

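The scene view (the robot is at the top, so +y is to the right) shows caps from left to right: green (108,228), red (149,218), blue (187,209) and yellow (225,200). From the robot's left the order is therefore yellow, blue, red, green. The caddy is around (365,185), with its bays toward the robot. The side view agrees with this order.

```bash
cat > h.py <<'E'
import numpy as np, cv2
from plant import r,capture,camera_model,job
def KRt(m): return m["camera_matrix"],cv2.Rodrigues(np.array(m["rvec"]))[0],np.array(m["tvec"])
def ray(m,uv,z):
    K,R,t=KRt(m); d=R.T@np.linalg.solve(K,[uv[0],uv[1],1]); c=-R.T@t
    return c+d*(z-c[2])/d[2]
def proj(m,p):
    K,R,t=KRt(m); q=K@(R@np.array(p)+t); return q[:2]/q[2]
def tri(m1,a,m2,b):
    P=[ (lambda K,R,t:K@np.c_[R,t])(*KRt(m)) for m in(m1,m2)]
    X=cv2.triangulatePoints(P[0],P[1],np.array(a,float),np.array(b,float)).ravel();return X[:3]/X[3]
HR={"red":[(0,8),(172,180)],"yellow":[(24,33)],"green":[(50,80)],"blue":[(105,125)]}
def blobs(im,c,roi=None,smin=150,vmin=60):
    h=cv2.cvtColor(im,cv2.COLOR_RGB2HSV);M=0
    for a,b in HR[c]: M=M|cv2.inRange(h,(a,smin,vmin),(b,255,255))
    if roi: Z=np.zeros_like(M);x0,y0,x1,y1=roi;Z[y0:y1,x0:x1]=M[y0:y1,x0:x1];M=Z
    n,l,s,ce=cv2.connectedComponentsWithStats(M)
    return sorted([(int(s[i,4]),s[i,:4].tolist(),ce[i].round(1)) for i in range(1,n) if s[i,4]>20],key=lambda q:-q[0])[:3]
E
python3 - <<'E'
from h import *
S=cv2.imread("pics/scene0.png")[:,:,::-1];D=cv2.imread("pics/side0.png")[:,:,::-1]
ms,md=camera_model("scene"),camera_model("side")
for c in HR:
    a=blobs(S,c,(80,180,260,290));b=blobs(D,c,(300,110,420,220))
    print(c,a[:2],b[:2])
    if a and b:
        x=tri(ms,a[0][2],md,b[0][2]);print("  tri",x.round(4),"ray",ray(ms,a[0][2],.136).round(4))
W=capture("wrist");cv2.imwrite("pics/w0.png",W[:,:,::-1])
cv2.imwrite("pics/cad.png",cv2.resize(S[130:250,280:460,::-1],None,fx=4,fy=4,interpolation=3))
E
```

```text
red [(225, [140, 209, 16, 21], array([146.9, 217.7])), (144, [143, 252, 31, 21], array([158.3, 265.6]))] [(126, [360, 127, 14, 16], array([365.5, 132.5])), (42, [362, 178, 13, 12], array([369.9, 184.5]))]
  tri [ 0.4658 -0.2661  0.1413] ray [ 0.4591 -0.2654  0.136 ]
yellow [(238, [217, 190, 15, 21], array([224. , 199.2])), (94, [217, 236, 27, 17], array([233.7, 247.1]))] [(86, [323, 147, 14, 12], array([329.5, 150.8]))]
  tri [ 0.4982 -0.1213  0.1441] ray [ 0.4928 -0.1173  0.136 ]
green [(135, [99, 219, 15, 11], array([105.6, 224. ])), (49, [106, 273, 18, 9], array([113.5, 278.4]))] []
blue [(143, [180, 200, 14, 13], array([186.2, 205.5])), (52, [183, 258, 20, 5], array([192.7, 260.2]))] [(178, [343, 136, 13, 18], array([348.3, 143.9]))]
  tri [ 0.4768 -0.1889  0.1411] ray [ 0.4692 -0.188   0.136 ]
```

View pics/cad.png

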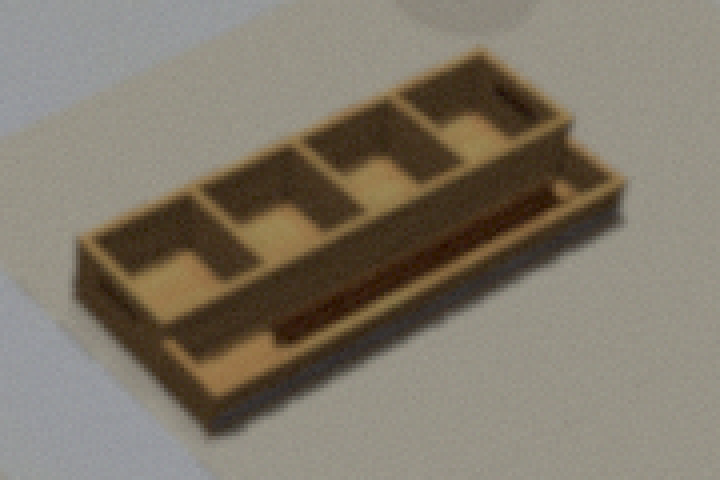

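View pics/w0.png

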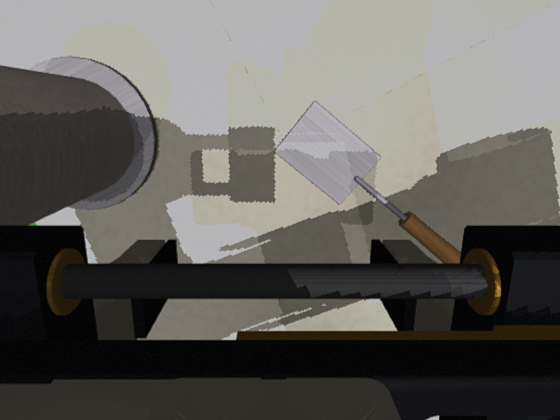

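The crop shows the bay block's top outline: corners A(80,238), B(165,325), C(572,122) and D(482,50) in crop pixels. The wrist view shows only bare table and a spatula, no caddy.

```bash
python3 - <<'E'
from h import *
ms=camera_model("scene")
P=[ray(ms,(280+(u+.5)/4-.5,130+(v+.5)/4-.5),.05)[:2] for u,v in [(80,238),(165,325),(572,122),(482,50)]]
for p in P: print(p.round(4))
A,B,C,D=P
print("lens AD,BC",np.linalg.norm(D-A),np.linalg.norm(C-B),"AB,DC",np.linalg.norm(B-A),np.linalg.norm(C-D))
e=(D-A)+(C-B); print("centre",np.mean(P,0).round(4),"yaw",np.degrees(np.arctan2(-e[0],e[1])).round(2))
S=cv2.imread("pics/scene0.png")[:,:,::-1]
for c in HR:
    for z,roi in((.139,(80,180,260,232)),):
        b=blobs(S,c,roi,120,40)[0]; print(c,b, ray(ms,(b[1][0]+b[1][2]/2-.5,b[1][1]),.152).round(4))
# wrist camera pose in tool frame
s=r.get_state();mw=camera_model("wrist");K,R,t=KRt(mw)
from scipy.spatial.transform import Rotation as Ro
T=Ro.from_euler("xyz",s["eef_rot"],degrees=True).as_matrix()
print("cam pos in tool",(T.T@(-R.T@t-s["tcp_pos"])).round(4),"\n",(T.T@R.T).round(3))
E
```

```text
[0.4759 0.0781]
[0.5562 0.0792]
[0.5487 0.3833]
[0.4688 0.3834]
lens AD,BC 0.30536257263462724 0.30421240324535553 AB,DC 0.08030938122776177 0.07986345908998482
centre [0.5124 0.231 ] yaw 1.38
red (311, [139, 209, 18, 22], array([147.9, 219.3])) [ 0.4541 -0.2591  0.152 ]
yellow (244, [217, 190, 15, 21], array([224., 199.])) [ 0.485  -0.1119  0.152 ]
green (162, [98, 218, 16, 14], array([105.6, 224.4])) [ 0.4345 -0.3342  0.152 ]
blue (272, [179, 199, 16, 22], array([187. , 209.2])) [ 0.4688 -0.185   0.152 ]
cam pos in tool [ 0.066  -0.0007 -0.146 ] 
 [[ 0.    -0.969 -0.248]
 [ 1.     0.    -0.001]
 [ 0.001 -0.248  0.969]]
```

Caddy: centre ≈ (0.512, 0.231), yaw ≈ 1.4°, with side lengths 305 × 80 mm against the expected 310 × 82. The row yaw is ≈ -12.9°, and red to yellow measures 152 mm as it should. I'll move to above yellow.

Emit:
drive_tool --increments '[[[1,0.41,0.48,-0.1,0],[1,0.825,0.957,-0.1,0],[1,0.825,0.957,-0.1,0]]]'

```text
time_s: 0.52
tcp_pos: [0.3253, 0.4642, 0.2499]
eef_rot: [-180.0, 0.0, -24.9]
contact_force: [-0.4, 0.1, 0.9]
gripper_width: 0.0877
gripper_force: 0.0
```

Emit:
drive_tool --increments '[[[1,0.3,0.35,0,0],[1,0.6,0.7,0,0],[1,0.825,0.957,0,0]]]'

```text
time_s: 0.9
tcp_pos: [0.3667, 0.3194, 0.2496]
eef_rot: [-180.0, 0.0, -24.8]
contact_force: [-0.2, 0.3, 0.2]
gripper_width: 0.0875
gripper_force: 0.0
```

Emit:
drive_tool --increments '[[[1,0.3,0.35,0,0],[1,0.6,0.7,0,0],[1,0.825,0.957,0,0]]]'

```text
time_s: 1.27
tcp_pos: [0.4084, 0.1737, 0.2497]
eef_rot: [-180.0, -0.0, -24.8]
contact_force: [1.0, -0.1, 0.4]
gripper_width: 0.0876
gripper_force: 0.0
```

Emit:
drive_tool --increments '[[[1,0.3,0.35,0,0],[1,0.6,0.7,0,0],[1,0.82,0.95,0,0]]]'

```text
time_s: 1.65
tcp_pos: [0.45, 0.0288, 0.2497]
eef_rot: [-180.0, -0.0, -24.8]
contact_force: [0.0, -0.9, -0.1]
gripper_width: 0.0874
gripper_force: 0.0
```

Emit:
drive_tool --increments '[[[1,0.2,0.2,0,0.028],[1,0.4,0.45,0,0.056],[1,0.6,0.7,0,0.084],[1,0.82,0.95,0,0.112],[1,0.82,0.95,0,0.14]]]'

```text
time_s: 2.28
tcp_pos: [0.4918, -0.1161, 0.249]
eef_rot: [179.9, -0.0, -75.7]
contact_force: [-0.7, -0.4, -0.1]
gripper_width: 0.0878
gripper_force: 0.0
```

Emit:
drive_tool --increments '[[[1,0,0,0,0.028],[1,0,0,0,0.056],[1,0,0,0,0.077],[1,0,0,0,0.077]]]'

```text
time_s: 2.78
tcp_pos: [0.4914, -0.114, 0.2494]
eef_rot: [180.0, -0.0, -102.9]
contact_force: [-1.1, 0.3, -1.0]
gripper_width: 0.0874
gripper_force: 0.0
```

```bash
python3 - <<'E'
from h import *
s=r.get_state();mw=camera_model("wrist");W=capture("wrist");cv2.imwrite("pics/w1.png",W[:,:,::-1])
print(s["tcp_pos"],s["eef_rot"],s["joints"])
for c in HR:
    for b in blobs(W,c): print(c,b,ray(mw,b[2],.152).round(4))
E
```

```text
[ 0.49139706 -0.11399944  0.24940532] [ 1.79987943e+02 -4.10890293e-04 -1.02859841e+02] [ 9.28289119e+00  3.86155334e+00 -1.93307102e+01 -4.52937746e-03
 -6.68190587e+01 -2.21409494e+01]
red (826, [232, 0, 72, 50], array([271.1,  30.1])) [ 0.4677 -0.2231  0.152 ]
yellow (1538, [246, 177, 46, 47], array([267.9, 201.1])) [ 0.4936 -0.1199  0.152 ]
yellow (86, [273, 140, 28, 34], array([290.6, 153.7])) [ 0.472  -0.1477  0.152 ]
yellow (71, [269, 144, 27, 23], array([283.5, 151.2])) [ 0.4761 -0.1503  0.152 ]
blue (2006, [240, 62, 51, 52], array([265. ,  87.8])) [ 0.4789 -0.1915  0.152 ]
blue (138, [286, 71, 16, 53], array([296.3, 101.5])) [ 0.4615 -0.1791  0.152 ]
blue (67, [238, 109, 28, 21], array([252.5, 122.8])) [ 0.4916 -0.1724  0.152 ]
```

View pics/w1.png

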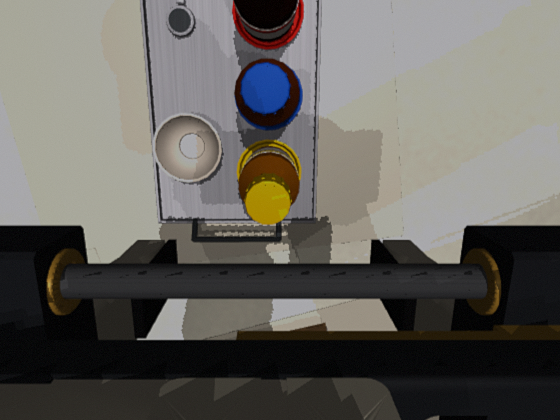

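The wrist view shows the yellow cap top circle centred at (268,201), 46 px across (about 47 expected). It also shows blue at (266,88), red at the top edge, and the row running straight up the image, so the yaw is right. Yellow is at (0.4936, -0.1199), which agrees with the scene estimate. Next I descend and grip.

Emit:
drive_tool --increments '[[[1,0.044,-0.029,0,0],[1,0.044,-0.029,0.25,0],[1,0.044,-0.029,0.5,0],[1,0.044,-0.029,0.75,0],[1,0.044,-0.029,1.0,0]]]'

```text
time_s: 3.45
tcp_pos: [0.4937, -0.1203, 0.1287]
eef_rot: [-180.0, 0.0, -102.8]
contact_force: [0.2, -0.4, -0.7]
gripper_width: 0.0875
gripper_force: 0.0
```

Emit:
drive_tool --increments '[[[0,0,0,0,0],[0,0,0,0,0],[-1,0,0,0,0],[-1,0,0,0,0],[-1,0,0,0,0]]]' --squeeze 30

```text
time_s: 4.08
tcp_pos: [0.4937, -0.12, 0.1301]
eef_rot: [-179.9, 0.0, -102.9]
contact_force: [-0.4, 0.7, -0.0]
gripper_width: 0.0434
gripper_force: 0.0
```

Emit:
drive_tool --increments '[[[-1,0,0,0,0],[-1,0,0,0,0],[-1,0,0,0,0],[-1,0,0,0,0]]]'

```text
time_s: 4.58
tcp_pos: [0.4937, -0.12, 0.1297]
eef_rot: [-180.0, 0.0, -102.9]
contact_force: [0.6, 0.0, 1.4]
gripper_width: 0.0315
gripper_force: 30.0
```

Emit:
drive_tool --increments '[[[-1,0,0,-0.1,0],[-1,0,0,-0.3,0],[-1,0,0,-0.55,0],[-1,0,0,-0.7,0],[-1,0,0,-0.75,0]]]'

```text
time_s: 5.2
tcp_pos: [0.4936, -0.12, 0.2208]
eef_rot: [-179.9, 0.0, -102.9]
contact_force: [0.3, 0.6, -2.9]
gripper_width: 0.0314
gripper_force: 30.0
```

Gripped at 31.4 mm wide, with the bottle's weight showing on the wrist. I'll carry it to the leftmost bay.

Emit:
drive_tool --increments '[[[-1,-0.15,0.03,0,0],[-1,-0.4,0.08,0,0],[-1,-0.68,0.13,0,0],[-1,-0.95,0.183,0,0]]]'

```text
time_s: 5.7
tcp_pos: [0.4968, -0.0031, 0.2188]
eef_rot: [179.9, -0.0, -102.9]
contact_force: [0.3, -0.3, -2.4]
gripper_width: 0.0317
gripper_force: 30.0
```

Emit:
drive_tool --increments '[[[-1,-0.25,0.05,0,0],[-1,-0.5,0.1,0,0],[-1,-0.75,0.15,0,0],[-1,-0.95,0.183,0,0]]]'

```text
time_s: 6.2
tcp_pos: [0.5009, 0.1129, 0.2187]
eef_rot: [179.9, -0.1, -102.9]
contact_force: [0.9, -0.3, -2.8]
gripper_width: 0.0316
gripper_force: 30.0
```

Emit:
drive_tool --increments '[[[-1,-0.25,0.05,0,0],[-1,-0.5,0.1,0,0],[-1,-0.75,0.15,0,0],[-1,-0.95,0.183,0,0]]]'

```text
time_s: 6.7
tcp_pos: [0.5052, 0.229, 0.2188]
eef_rot: [179.9, -0.1, -102.9]
contact_force: [-0.4, 0.5, -2.5]
gripper_width: 0.0315
gripper_force: 30.0
```

Emit:
drive_tool --increments '[[[-1,-0.25,0.05,0,-0.01],[-1,-0.5,0.1,0,-0.02],[-1,-0.75,0.15,0,-0.03],[-1,-0.9,0.175,0,-0.04],[-1,-0.95,0.183,0,-0.04]]]'

```text
time_s: 7.32
tcp_pos: [0.5097, 0.3457, 0.219]
eef_rot: [180.0, -0.0, -88.4]
contact_force: [0.2, -0.4, -3.9]
gripper_width: 0.0314
gripper_force: 30.0
```

```bash
python3 - <<'E'
from h import *
s=r.get_state();mw=camera_model("wrist");W=capture("wrist");cv2.imwrite("pics/w2.png",W[:,:,::-1])
print(s["tcp_pos"],s["eef_rot"],s["joints"])
E
```

```text
[0.50967652 0.34570717 0.21899858] [ 1.79969902e+02 -3.20407507e-02 -8.84045709e+01] [ 5.22923673e+01  1.57627114e+01 -8.66607846e+00 -3.28824123e-03
 -6.56150684e+01 -5.06955879e+01]
```

View pics/w2.png

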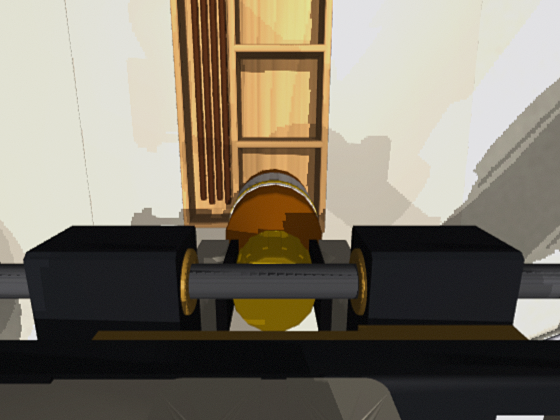

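The wrist view shows the bay dividers at rows ~47 and ~144 and the long walls at columns ~233 and ~326. The bottle hangs straight in the grip. Next I take sub-pixel edges of the wall tops.

```bash
python3 - <<'E'
from h import *
G=cv2.imread("pics/w2.png",0).astype(int)
for c in (262,290): print("col",c,"r40-56",G[40:57,c],"r136-152",G[136:153,c])
for q in (85,100,120): print("row",q,"c224-242",G[q,224:243],"c316-334",G[q,316:335])
mw=camera_model("wrist")
for uv in [(262,47),(290,47),(262,144),(290,144),(233,100),(326,100),(329.5,100),(321.5,100)]: print(uv,ray(mw,uv,.05).round(4))
E
```

```text
col 262 r40-56 [189 189 190 175 161 190 197 194 191 188 174 124  48  39  43  43  43] r136-152 [179 110  64  64  86 136 170 173 169 164 152 109  66  77  80  78  75]
col 290 r40-56 [199 200 200 187 154 172 193 192 191 190 173 121  46  39  41  41  38] r136-152 [156 105  63  63  80 125 164 171 166 163 154 112  66  77  79  79  78]
row 85 c224-242 [ 60  57  42  50 101  98 171 193 189 187 185 167 123  58  54  55  74 132
 154] c316-334 [104  46  42  49  46  42  74 159 187 191 186 185 180 184 220 227 226 224
 225]
row 100 c224-242 [ 58  59  41  30  67 123 168 188 192 189 187 184 153  52  54  55  65 115
 155] c316-334 [ 74  44  43  51  45  48  96 172 196 191 188 183 170 185 227 227 225 225
 224]
row 120 c224-242 [ 55  58  55  45  40  71  94 163 184 183 184 189 166 100  55  56  52  87
 156] c316-334 [ 48  42  47  48  44  72 153 180 182 182 183 180 184 228 226 224 224 224
 225]
(262, 47) [0.5217 0.2329 0.05  ]
(290, 47) [0.4996 0.2323 0.05  ]
(262, 144) [0.5203 0.3089 0.05  ]
(290, 144) [0.4967 0.3082 0.05  ]
(233, 100) [0.5446 0.2739 0.05  ]
(326, 100) [0.4687 0.2718 0.05  ]
(329.5, 100) [0.4658 0.2718 0.05  ]
(321.5, 100) [0.4724 0.2719 0.05  ]
```

```bash
python3 - <<'E'
import cv2
W=cv2.imread("pics/w2.png");cv2.imwrite("pics/w2c.png",cv2.resize(W[20:220,170:350],None,fx=3,fy=3,interpolation=cv2.INTER_NEAREST))
E
```

```text
(no output)
```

View pics/w2c.png

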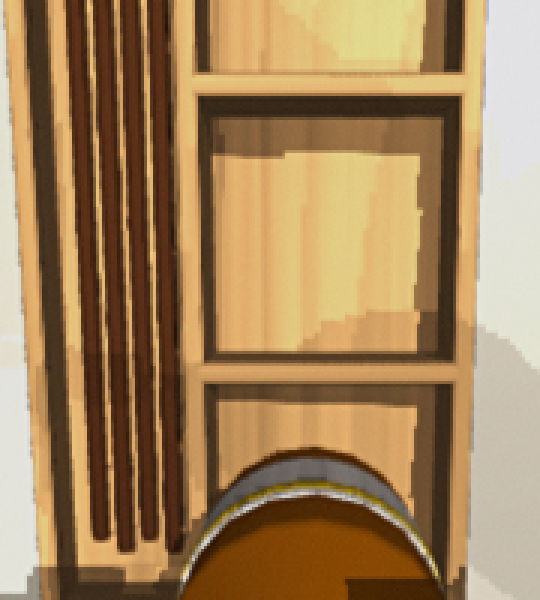

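The wall-top centres give a caddy centre of ≈ (0.508, 0.233). Bay pitch comes out at 75.5 mm in x and 76 mm in y, as it should. That puts the left bay at (0.5057, 0.3466), so I correct by 4 mm and lower.

Emit:
drive_tool --increments '[[[-1,-0.008,0.033,0,0],[-1,-0.008,0.033,0.2,0],[-1,-0.008,0.033,0.4,0],[-1,-0.008,0.033,0.6,0],[-1,-0.008,0.033,0.7,0]]]'

```text
time_s: 8.0
tcp_pos: [0.5052, 0.3438, 0.1345]
eef_rot: [179.9, -0.1, -88.6]
contact_force: [0.0, 0.4, -3.2]
gripper_width: 0.0319
gripper_force: 30.0
```

Emit:
drive_tool --increments '[[[-1,0,0,0.03,0],[-1,0,0,0.05,0],[-1,0,0,0.06,0],[-1,0,0,0.06,0]]]'

```text
time_s: 8.5
tcp_pos: [0.506, 0.3451, 0.1288]
eef_rot: [-180.0, 0.0, -88.5]
contact_force: [0.3, 0.3, -3.6]
gripper_width: 0.0316
gripper_force: 30.0
```

Emit:
drive_tool --increments '[[[-1,-0.012,0,0.012,0],[-1,-0.012,0,0.02,0],[-1,-0.012,0,0.024,0],[-1,-0.012,0,0.024,0]]]'

```text
time_s: 9.0
tcp_pos: [0.5059, 0.3465, 0.1257]
eef_rot: [-180.0, 0.0, -88.5]
contact_force: [0.6, -0.5, -0.2]
gripper_width: 0.0316
gripper_force: 30.0
```

The load has gone to zero, so the bottle is seated. I release, rise, and go back to blue.

Emit:
drive_tool --increments '[[[0,0,0,0,0],[0,0,0,0,0],[0.3,0,0,0,0],[0.6,0,0,0,0],[1,0,0,0,0]]]'

```text
time_s: 9.62
tcp_pos: [0.5058, 0.3464, 0.1255]
eef_rot: [-180.0, 0.0, -88.5]
contact_force: [-0.1, 0.4, 0.3]
gripper_width: 0.0683
gripper_force: 0.0
```

Emit:
drive_tool --increments '[[[1,0,0,0,0],[1,0,0,0,0],[1,0,0,-0.2,0],[1,0,0,-0.6,0],[1,0,0,-1,0]]]'

```text
time_s: 10.25
tcp_pos: [0.5056, 0.3462, 0.2467]
eef_rot: [180.0, -0.0, -88.5]
contact_force: [0.7, 0.3, -0.8]
gripper_width: 0.0874
gripper_force: 0.0
```

Emit:
drive_tool --increments '[[[1,0.3,0.02,0,0],[1,0.6,0.05,0,0],[1,0.9,0.073,0,0]]]'

```text
time_s: 10.62
tcp_pos: [0.4995, 0.2371, 0.2456]
eef_rot: [-180.0, 0.0, -88.5]
contact_force: [-0.2, -1.5, 0.2]
gripper_width: 0.0879
gripper_force: 0.0
```

Emit:
drive_tool --increments '[[[1,0.3,0.02,0,0],[1,0.6,0.05,0,0],[1,0.9,0.073,0,0]]]'

```text
time_s: 11.0
tcp_pos: [0.4936, 0.1288, 0.2456]
eef_rot: [-180.0, 0.0, -88.5]
contact_force: [0.3, 0.4, -0.4]
gripper_width: 0.0877
gripper_force: 0.0
```

Emit:
drive_tool --increments '[[[1,0.3,0.02,0,0],[1,0.6,0.05,0,0],[1,0.9,0.073,0,0]]]'

```text
time_s: 11.38
tcp_pos: [0.4876, 0.0207, 0.2457]
eef_rot: [-180.0, 0.0, -88.5]
contact_force: [-0.0, -0.4, 0.3]
gripper_width: 0.0875
gripper_force: 0.0
```

Emit:
drive_tool --increments '[[[1,0.3,0.02,0,0],[1,0.6,0.05,0,0],[1,0.9,0.073,0,0]]]'

```text
time_s: 11.75
tcp_pos: [0.4817, -0.0875, 0.2457]
eef_rot: [-180.0, 0.0, -88.5]
contact_force: [0.7, -0.1, 0.3]
gripper_width: 0.0879
gripper_force: 0.0
```

Emit:
drive_tool --increments '[[[1,0.3,0.02,0,0.02],[1,0.6,0.05,0,0.04],[1,0.9,0.073,0,0.04],[1,0.9,0.073,0,0.04]]]'

```text
time_s: 12.25
tcp_pos: [0.4755, -0.1964, 0.2453]
eef_rot: [180.0, -0.0, -103.1]
contact_force: [-1.0, 0.2, -0.6]
gripper_width: 0.0876
gripper_force: 0.0
```

```bash
cat > look.py <<'E'
from h import *
import sys
def look(c,tag):
    s=r.get_state();mw=camera_model("wrist");W=capture("wrist");cv2.imwrite(f"pics/{tag}.png",W[:,:,::-1])
    b=blobs(W,c,(150,0,400,228))[0]
    x,y,w,h=b[1]; uv=(x+w/2-.5, y+h-.5-w/2)   # far rim of the cap top is the lowest row
    p=ray(mw,uv,.152); d=p-s["tcp_pos"]; a=np.radians(s["eef_rot"][2])
    print(s["tcp_pos"].round(4),s["eef_rot"].round(2),b[:2],"cap",p.round(4))
    print("tool shift/120mm:",((np.cos(a)*d[0]+np.sin(a)*d[1])/.12).round(3),((np.sin(a)*d[0]-np.cos(a)*d[1])/.12).round(3),"down to .1297:",((s["tcp_pos"][2]-.1297)/.12).round(3))
look(sys.argv[1],sys.argv[2])
E
python3 look.py blue w3
python3 - <<'E'
from h import *
cv2.imwrite("pics/s1.png",capture("scene")[:,:,::-1])
E
```

```text
[ 0.4755 -0.1964  0.2453] [ 1.7998e+02 -1.0000e-02 -1.0308e+02] (1280, [247, 194, 47, 34]) cap [ 0.4766 -0.201   0.152 ]
tool shift/120mm: 0.036 -0.017 down to .1297: 0.963
```

View pics/w3.png

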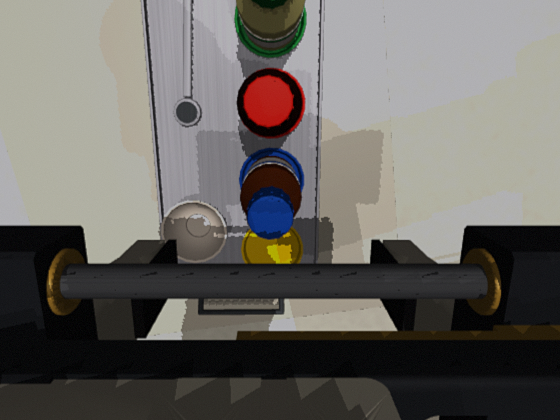

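View pics/s1.png

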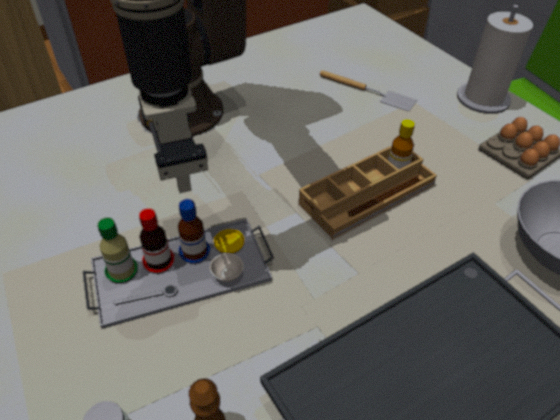

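The wrist view shows the blue cap top at about (270,216), extending below my crop line. The scene view shows yellow standing upright in the leftmost bay. I re-measure with a taller window.

```bash
sed -i 's/400,228/400,262/' look.py; python3 look.py blue w3b
```

```text
[ 0.4758 -0.1948  0.2454] [ 1.7999e+02  1.0000e-02 -1.0299e+02] (1577, [247, 193, 47, 44]) cap [ 0.4782 -0.1934  0.152 ]
tool shift/120mm: -0.016 -0.017 down to .1297: 0.964
```

Emit:
drive_tool --increments '[[[1,-0.014,-0.017,0,0],[1,-0.014,-0.017,0.25,0],[1,-0.014,-0.017,0.5,0],[1,-0.014,-0.017,0.75,0],[1,-0.014,-0.017,0.964,0]]]'

```text
time_s: 13.02
tcp_pos: [0.4785, -0.1925, 0.1289]
eef_rot: [180.0, 0.0, -102.8]
contact_force: [1.1, -0.4, 0.5]
gripper_width: 0.0879
gripper_force: 0.0
```

Emit:
drive_tool --increments '[[[0,0,0,0,0],[0,0,0,0,0],[-1,0,0,0,0],[-1,0,0,0,0],[-1,0,0,0,0]]]' --squeeze 30

```text
time_s: 13.65
tcp_pos: [0.4785, -0.1935, 0.1303]
eef_rot: [-180.0, 0.0, -102.9]
contact_force: [-0.7, -0.0, -0.6]
gripper_width: 0.0431
gripper_force: 0.0
```

Emit:
drive_tool --increments '[[[-1,0,0,0,0],[-1,0,0,0,0],[-1,0,0,0,0],[-1,0,0,0,0]]]'

```text
time_s: 14.15
tcp_pos: [0.4785, -0.1935, 0.1299]
eef_rot: [-180.0, -0.0, -102.9]
contact_force: [0.8, -0.5, 0.8]
gripper_width: 0.0316
gripper_force: 30.0
```

Emit:
drive_tool --increments '[[[-1,0,0,-0.1,0],[-1,0,0,-0.3,0],[-1,0,0,-0.55,0],[-1,0,0,-0.7,0],[-1,0,0,-0.75,0]]]'

```text
time_s: 14.78
tcp_pos: [0.4786, -0.1934, 0.2212]
eef_rot: [-179.9, 0.0, -102.9]
contact_force: [0.0, -0.6, -3.3]
gripper_width: 0.0315
gripper_force: 30.0
```

Emit:
drive_tool --increments '[[[-1,-0.15,0.03,0,0],[-1,-0.4,0.07,0,0],[-1,-0.68,0.11,0,0],[-1,-0.956,0.157,0,0]]]'

```text
time_s: 15.28
tcp_pos: [0.485, -0.0764, 0.2192]
eef_rot: [179.9, -0.0, -102.9]
contact_force: [0.8, 0.3, -2.3]
gripper_width: 0.031
gripper_force: 30.0
```

Emit:
drive_tool --increments '[[[-1,-0.25,0.04,0,0],[-1,-0.5,0.08,0,0],[-1,-0.75,0.12,0,0],[-1,-0.956,0.157,0,0]]]'

```text
time_s: 15.78
tcp_pos: [0.4923, 0.0397, 0.2192]
eef_rot: [179.9, -0.0, -102.9]
contact_force: [0.4, -0.4, -1.7]
gripper_width: 0.0317
gripper_force: 30.0
```

Emit:
drive_tool --increments '[[[-1,-0.25,0.04,0,0],[-1,-0.5,0.08,0,0],[-1,-0.75,0.12,0,0],[-1,-0.956,0.157,0,0]]]'

```text
time_s: 16.27
tcp_pos: [0.4996, 0.1556, 0.2191]
eef_rot: [179.9, -0.1, -102.9]
contact_force: [0.2, -0.1, -2.3]
gripper_width: 0.0311
gripper_force: 30.0
```

Emit:
drive_tool --increments '[[[-1,-0.25,0.04,0,-0.01],[-1,-0.5,0.08,0,-0.02],[-1,-0.75,0.12,0,-0.03],[-1,-0.9,0.157,0,-0.04],[-1,-0.956,0.157,0,-0.04]]]'

```text
time_s: 16.9
tcp_pos: [0.5069, 0.2713, 0.2189]
eef_rot: [179.9, -0.1, -88.5]
contact_force: [-0.9, 0.4, -2.0]
gripper_width: 0.0315
gripper_force: 30.0
```

Emit:
drive_tool --increments '[[[-1,0,0,0,0],[-1,0,0,0,0]]]'

```text
time_s: 17.15
tcp_pos: [0.5073, 0.2699, 0.2197]
eef_rot: [180.0, -0.0, -88.6]
contact_force: [0.4, -0.5, -1.3]
gripper_width: 0.0314
gripper_force: 30.0
```

```bash
python3 - <<'E'
from h import *
s=r.get_state();mw=camera_model("wrist");W=capture("wrist");cv2.imwrite("pics/w4.png",W[:,:,::-1])
print(s["tcp_pos"],s["eef_rot"])
E
```

```text
[0.507303   0.26994842 0.2196598 ] [ 1.79974368e+02 -1.81661580e-02 -8.85882709e+01]
```

View pics/w4.png

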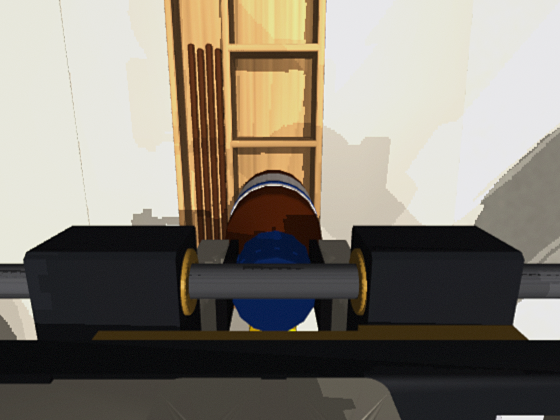

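The wrist view shows the caddy centred: walls at columns ~226 and 320 around the image centre of 273, dividers at rows 47 and 143, so blue is over the second bay from the left. Lower it.

Emit:
drive_tool --increments '[[[-1,-0.006,0,0.1,0],[-1,-0.006,0,0.3,0],[-1,-0.006,0,0.5,0],[-1,-0.006,0,0.65,0],[-1,-0.006,0,0.72,0]]]'

```text
time_s: 17.82
tcp_pos: [0.5068, 0.2706, 0.1317]
eef_rot: [179.9, -0.1, -88.6]
contact_force: [0.4, -0.6, -2.0]
gripper_width: 0.0317
gripper_force: 30.0
```

Emit:
drive_tool --increments '[[[-1,0,0,0.02,0],[-1,0,0,0.04,0],[-1,0,0,0.063,0],[-1,0,0,0.063,0]]]'

```text
time_s: 18.32
tcp_pos: [0.5075, 0.2715, 0.1261]
eef_rot: [-180.0, 0.0, -88.5]
contact_force: [-0.0, 0.1, -2.4]
gripper_width: 0.0316
gripper_force: 30.0
```

Emit:
drive_tool --increments '[[[-1,0,0,0.006,0],[0,0,0,0.006,0],[0,0,0,0.006,0],[0.4,0,0,0.006,0],[1,0,0,0.006,0]]]'

```text
time_s: 18.95
tcp_pos: [0.5074, 0.2714, 0.1251]
eef_rot: [180.0, -0.0, -88.5]
contact_force: [-0.4, -0.8, 0.8]
gripper_width: 0.0584
gripper_force: 0.0
```

Emit:
drive_tool --increments '[[[1,0,0,0,0],[1,0,0,0,0],[1,0,0,-0.2,0],[1,0,0,-0.6,0],[1,0,0,-1,0]]]'

```text
time_s: 19.58
tcp_pos: [0.5072, 0.2712, 0.2463]
eef_rot: [180.0, -0.0, -88.5]
contact_force: [1.1, 0.9, -0.1]
gripper_width: 0.0874
gripper_force: 0.0
```

Emit:
drive_tool --increments '[[[1,0.3,0.03,0,0],[1,0.6,0.07,0,0],[1,0.896,0.101,0,0]]]'

```text
time_s: 19.95
tcp_pos: [0.4978, 0.1626, 0.2453]
eef_rot: [-180.0, 0.0, -88.5]
contact_force: [-0.2, 0.0, -0.4]
gripper_width: 0.0874
gripper_force: 0.0
```

Emit:
drive_tool --increments '[[[1,0.3,0.03,0,0],[1,0.6,0.07,0,0],[1,0.896,0.101,0,0]]]'

```text
time_s: 20.32
tcp_pos: [0.4885, 0.0547, 0.2453]
eef_rot: [-180.0, 0.0, -88.5]
contact_force: [0.3, 0.0, -0.0]
gripper_width: 0.0878
gripper_force: 0.0
```

Emit:
drive_tool --increments '[[[1,0.3,0.03,0,0],[1,0.6,0.07,0,0],[1,0.896,0.101,0,0]]]'

```text
time_s: 20.7
tcp_pos: [0.4791, -0.0531, 0.2453]
eef_rot: [-180.0, 0.0, -88.5]
contact_force: [0.8, 0.7, 0.8]
gripper_width: 0.0875
gripper_force: 0.0
```

Emit:
drive_tool --increments '[[[1,0.3,0.03,0,0],[1,0.6,0.07,0,0],[1,0.896,0.101,0,0]]]'

```text
time_s: 21.08
tcp_pos: [0.4698, -0.1609, 0.2453]
eef_rot: [-180.0, 0.0, -88.5]
contact_force: [-0.3, -0.4, 0.2]
gripper_width: 0.0874
gripper_force: 0.0
```

Emit:
drive_tool --increments '[[[1,0.3,0.03,0,0.02],[1,0.6,0.07,0,0.04],[1,0.896,0.101,0,0.04],[1,0.896,0.101,0,0.04],[1,0.896,0.101,0,0.04]]]'

```text
time_s: 21.7
tcp_pos: [0.4606, -0.2675, 0.245]
eef_rot: [180.0, 0.0, -103.0]
contact_force: [0.2, 1.0, -0.6]
gripper_width: 0.0878
gripper_force: 0.0
```

```bash
python3 look.py red w5
```

```text
[ 0.4606 -0.2675  0.245 ] [ 1.7998e+02  1.0000e-02 -1.0296e+02] (1839, [247, 182, 48, 53]) cap [ 0.4623 -0.2678  0.152 ]
tool shift/120mm: -0.001 -0.015 down to .1297: 0.961
```

Red is at (0.4623, -0.2678), which agrees with the row prediction (0.461, -0.268).

Emit:
drive_tool --increments '[[[1,-0.001,-0.014,0,0],[1,-0.001,-0.014,0.25,0],[1,-0.001,-0.014,0.5,0],[1,-0.001,-0.014,0.75,0],[1,-0.001,-0.014,0.961,0]]]'

```text
time_s: 22.38
tcp_pos: [0.4626, -0.2671, 0.1289]
eef_rot: [180.0, 0.0, -102.8]
contact_force: [0.2, -0.5, 0.6]
gripper_width: 0.0876
gripper_force: 0.0
```

Emit:
drive_tool --increments '[[[0,0,0,0,0],[0,0,0,0,0],[-1,0,0,0,0],[-1,0,0,0,0],[-1,0,0,0,0]]]' --squeeze 30

```text
time_s: 23.0
tcp_pos: [0.4626, -0.2679, 0.1303]
eef_rot: [-180.0, 0.0, -102.9]
contact_force: [-0.7, -0.6, 0.6]
gripper_width: 0.0434
gripper_force: 0.0
```

Emit:
drive_tool --increments '[[[-1,0,0,0,0],[-1,0,0,0,0],[-1,0,0,0,0],[-1,0,0,0,0]]]'

```text
time_s: 23.5
tcp_pos: [0.4624, -0.2679, 0.1299]
eef_rot: [-180.0, -0.0, -102.9]
contact_force: [-1.0, 0.8, 2.8]
gripper_width: 0.031
gripper_force: 30.0
```

Emit:
drive_tool --increments '[[[-1,0,0,-0.1,0],[-1,0,0,-0.3,0],[-1,0,0,-0.55,0],[-1,0,0,-0.7,0],[-1,0,0,-0.75,0]]]'

```text
time_s: 24.12
tcp_pos: [0.4628, -0.2679, 0.2212]
eef_rot: [-179.9, 0.0, -102.9]
contact_force: [-0.5, -0.3, -2.4]
gripper_width: 0.0317
gripper_force: 30.0
```

Emit:
drive_tool --increments '[[[-1,-0.15,0.02,0,0],[-1,-0.4,0.05,0,0],[-1,-0.68,0.085,0,0],[-1,-0.96,0.121,0,0]]]'

```text
time_s: 24.62
tcp_pos: [0.4733, -0.1506, 0.2188]
eef_rot: [179.9, -0.0, -102.9]
contact_force: [0.9, -0.4, -2.3]
gripper_width: 0.0315
gripper_force: 30.0
```

Emit:
drive_tool --increments '[[[-1,-0.25,0.03,0,0],[-1,-0.5,0.06,0,0],[-1,-0.75,0.09,0,0],[-1,-0.96,0.121,0,0]]]'

```text
time_s: 25.12
tcp_pos: [0.4848, -0.035, 0.2188]
eef_rot: [179.9, -0.0, -102.9]
contact_force: [0.6, 0.4, -2.6]
gripper_width: 0.0314
gripper_force: 30.0
```

Emit:
drive_tool --increments '[[[-1,-0.25,0.03,0,0],[-1,-0.5,0.06,0,0],[-1,-0.75,0.09,0,0],[-1,-0.96,0.121,0,0]]]'

```text
time_s: 25.62
tcp_pos: [0.4963, 0.0803, 0.2188]
eef_rot: [179.9, -0.0, -102.9]
contact_force: [0.0, 0.4, -3.1]
gripper_width: 0.0316
gripper_force: 30.0
```

Emit:
drive_tool --increments '[[[-1,-0.25,0.03,0,-0.01],[-1,-0.5,0.06,0,-0.02],[-1,-0.75,0.09,0,-0.03],[-1,-0.9,0.121,0,-0.04],[-1,-0.96,0.121,0,-0.04]]]'

```text
time_s: 26.25
tcp_pos: [0.5082, 0.1951, 0.2191]
eef_rot: [179.9, -0.0, -88.4]
contact_force: [-0.3, -0.7, -3.0]
gripper_width: 0.0317
gripper_force: 30.0
```

Emit:
drive_tool --increments '[[[-1,0,0,0,0],[-1,0,0,0,0]]]'

```text
time_s: 26.5
tcp_pos: [0.5086, 0.1935, 0.2198]
eef_rot: [180.0, -0.0, -88.6]
contact_force: [-0.1, -0.1, -3.4]
gripper_width: 0.0316
gripper_force: 30.0
```

Emit:
drive_tool --increments '[[[-1,-0.009,-0.007,0.1,0],[-1,-0.009,-0.007,0.3,0],[-1,-0.009,-0.007,0.5,0],[-1,-0.009,-0.007,0.65,0],[-1,-0.009,-0.007,0.72,0]]]'

```text
time_s: 27.12
tcp_pos: [0.509, 0.1945, 0.1318]
eef_rot: [179.9, -0.1, -88.6]
contact_force: [-0.0, 0.3, -1.5]
gripper_width: 0.0317
gripper_force: 30.0
```

Emit:
drive_tool --increments '[[[-1,0,0,0.02,0],[-1,0,0,0.04,0],[-1,0,0,0.066,0],[-1,0,0,0.066,0]]]'

```text
time_s: 27.62
tcp_pos: [0.5101, 0.1957, 0.126]
eef_rot: [-179.9, 0.0, -88.5]
contact_force: [0.8, 0.3, -0.7]
gripper_width: 0.0313
gripper_force: 30.0
```

Emit:
drive_tool --increments '[[[-1,0,0,0.004,0],[0,0,0,0.004,0],[0,0,0,0.004,0],[0.4,0,0,0.004,0],[1,0,0,0.004,0]]]'

```text
time_s: 28.25
tcp_pos: [0.5096, 0.1953, 0.1249]
eef_rot: [180.0, -0.0, -88.5]
contact_force: [-0.3, -0.3, 0.1]
gripper_width: 0.0587
gripper_force: 0.0
```

Emit:
drive_tool --increments '[[[1,0,0,0,0],[1,0,0,0,0],[1,0,0,-0.2,0],[1,0,0,-0.6,0],[1,0,0,-1,0]]]'

```text
time_s: 28.88
tcp_pos: [0.5094, 0.1952, 0.2462]
eef_rot: [180.0, -0.0, -88.5]
contact_force: [1.0, 0.5, -0.1]
gripper_width: 0.0878
gripper_force: 0.0
```

Emit:
drive_tool --increments '[[[1,0.3,0.04,0,0],[1,0.6,0.09,0,0],[1,0.893,0.131,0,0]]]'

```text
time_s: 29.25
tcp_pos: [0.4963, 0.0869, 0.2452]
eef_rot: [-180.0, 0.0, -88.5]
contact_force: [0.1, -0.3, 0.1]
gripper_width: 0.0874
gripper_force: 0.0
```

Emit:
drive_tool --increments '[[[1,0.3,0.04,0,0],[1,0.6,0.09,0,0],[1,0.893,0.131,0,0]]]'

```text
time_s: 29.62
tcp_pos: [0.4834, -0.0208, 0.2451]
eef_rot: [-180.0, 0.0, -88.5]
contact_force: [0.2, 0.2, -0.9]
gripper_width: 0.0875
gripper_force: 0.0
```

Emit:
drive_tool --increments '[[[1,0.3,0.04,0,0],[1,0.6,0.09,0,0],[1,0.893,0.131,0,0]]]'

```text
time_s: 30.0
tcp_pos: [0.4705, -0.1283, 0.2452]
eef_rot: [-180.0, 0.0, -88.5]
contact_force: [-0.3, -0.6, -0.9]
gripper_width: 0.0876
gripper_force: 0.0
```

Emit:
drive_tool --increments '[[[1,0.3,0.04,0,0],[1,0.6,0.09,0,0],[1,0.893,0.131,0,0]]]'

```text
time_s: 30.38
tcp_pos: [0.4575, -0.2359, 0.2451]
eef_rot: [-180.0, -0.0, -88.5]
contact_force: [0.0, 0.5, -0.3]
gripper_width: 0.0875
gripper_force: 0.0
```

Emit:
drive_tool --increments '[[[1,0.3,0.04,0,0.02],[1,0.6,0.09,0,0.04],[1,0.893,0.131,0,0.04],[1,0.893,0.131,0,0.04],[1,0.893,0.131,0,0.04]]]'

```text
time_s: 31.0
tcp_pos: [0.4447, -0.3421, 0.2448]
eef_rot: [180.0, 0.0, -103.0]
contact_force: [-0.0, -0.0, -0.5]
gripper_width: 0.0875
gripper_force: 0.0
```

```bash
python3 look.py green w6
```

```text
[ 0.4447 -0.3421  0.2448] [ 1.7997e+02  1.0000e-02 -1.0295e+02] (1497, [252, 192, 45, 42]) cap [ 0.4442 -0.3416  0.152 ]
tool shift/120mm: -0.004 0.005 down to .1297: 0.959
```

Emit:
drive_tool --increments '[[[1,-0.002,0.002,0,0],[1,-0.002,0.002,0.25,0],[1,-0.002,0.002,0.5,0],[1,-0.002,0.002,0.75,0],[1,-0.002,0.002,0.959,0]]]'

```text
time_s: 31.68
tcp_pos: [0.4448, -0.3411, 0.1291]
eef_rot: [180.0, 0.0, -102.8]
contact_force: [-0.1, 0.6, 0.8]
gripper_width: 0.0879
gripper_force: 0.0
```

Emit:
drive_tool --increments '[[[0,0,0,0,0],[0,0,0,0,0],[-1,0,0,0,0],[-1,0,0,0,0],[-1,0,0,0,0]]]' --squeeze 30

```text
time_s: 32.3
tcp_pos: [0.4449, -0.342, 0.1304]
eef_rot: [-180.0, -0.0, -102.9]
contact_force: [0.1, 0.6, 0.1]
gripper_width: 0.043
gripper_force: 0.0
```

Emit:
drive_tool --increments '[[[-1,0,0,0,0],[-1,0,0,0,0],[-1,0,0,0,0],[-1,0,0,0,0]]]'

```text
time_s: 32.8
tcp_pos: [0.4446, -0.342, 0.13]
eef_rot: [180.0, -0.0, -102.9]
contact_force: [-1.0, 0.6, 2.9]
gripper_width: 0.0312
gripper_force: 30.0
```

Emit:
drive_tool --increments '[[[-1,0,0,-0.1,0],[-1,0,0,-0.3,0],[-1,0,0,-0.55,0],[-1,0,0,-0.7,0],[-1,0,0,-0.75,0]]]'

```text
time_s: 33.42
tcp_pos: [0.4453, -0.3421, 0.2214]
eef_rot: [-179.9, -0.0, -102.9]
contact_force: [-0.6, 0.3, -2.3]
gripper_width: 0.0318
gripper_force: 30.0
```

Emit:
drive_tool --increments '[[[-1,-0.15,0.01,0,0],[-1,-0.4,0.03,0,0],[-1,-0.68,0.055,0,0],[-1,-0.966,0.08,0,0]]]'

```text
time_s: 33.92
tcp_pos: [0.4607, -0.225, 0.2189]
eef_rot: [179.9, 0.0, -102.9]
contact_force: [0.6, 0.4, -2.1]
gripper_width: 0.0315
gripper_force: 30.0
```

Emit:
drive_tool --increments '[[[-1,-0.25,0.02,0,0],[-1,-0.5,0.04,0,0],[-1,-0.75,0.06,0,0],[-1,-0.966,0.08,0,0]]]'

```text
time_s: 34.42
tcp_pos: [0.4771, -0.1099, 0.219]
eef_rot: [179.9, -0.0, -102.9]
contact_force: [-0.2, 0.3, -1.7]
gripper_width: 0.031
gripper_force: 30.0
```

Emit:
drive_tool --increments '[[[-1,-0.25,0.02,0,0],[-1,-0.5,0.04,0,0],[-1,-0.75,0.06,0,0],[-1,-0.966,0.08,0,0]]]'

```text
time_s: 34.92
tcp_pos: [0.4935, 0.0051, 0.219]
eef_rot: [179.9, -0.0, -102.9]
contact_force: [0.3, 0.3, -1.7]
gripper_width: 0.0314
gripper_force: 30.0
```

Emit:
drive_tool --increments '[[[-1,-0.25,0.02,0,-0.01],[-1,-0.5,0.04,0,-0.02],[-1,-0.75,0.06,0,-0.03],[-1,-0.9,0.08,0,-0.04],[-1,-0.966,0.08,0,-0.04]]]'

```text
time_s: 35.55
tcp_pos: [0.5104, 0.1195, 0.2193]
eef_rot: [179.9, -0.0, -88.4]
contact_force: [-0.2, -0.2, -2.2]
gripper_width: 0.0316
gripper_force: 30.0
```

Emit:
drive_tool --increments '[[[-1,0,0,0,0],[-1,0,0,0,0]]]'

```text
time_s: 35.8
tcp_pos: [0.5107, 0.1179, 0.2198]
eef_rot: [180.0, -0.0, -88.6]
contact_force: [-0.5, 0.4, -1.8]
gripper_width: 0.0315
gripper_force: 30.0
```

Emit:
drive_tool --increments '[[[-1,-0.004,-0.004,0.1,0],[-1,-0.004,-0.004,0.3,0],[-1,-0.004,-0.004,0.5,0],[-1,-0.004,-0.004,0.65,0],[-1,-0.004,-0.004,0.72,0]]]'

```text
time_s: 36.42
tcp_pos: [0.5107, 0.1182, 0.1319]
eef_rot: [179.9, -0.1, -88.6]
contact_force: [0.4, 0.9, -2.2]
gripper_width: 0.0308
gripper_force: 30.0
```

Emit:
drive_tool --increments '[[[-1,0,0,0.02,0],[-1,0,0,0.04,0],[-1,0,0,0.066,0],[-1,0,0,0.066,0]]]'

```text
time_s: 36.92
tcp_pos: [0.5118, 0.1193, 0.126]
eef_rot: [-179.9, 0.0, -88.5]
contact_force: [-0.6, -0.0, -0.5]
gripper_width: 0.0316
gripper_force: 30.0
```

Emit:
drive_tool --increments '[[[-1,0,0,0.004,0],[0,0,0,0.004,0],[0,0,0,0.004,0],[0.4,0,0,0.004,0],[1,0,0,0.004,0]]]'

```text
time_s: 37.55
tcp_pos: [0.5114, 0.119, 0.125]
eef_rot: [180.0, -0.0, -88.5]
contact_force: [0.2, 0.6, 0.1]
gripper_width: 0.0586
gripper_force: 0.0
```

Emit:
drive_tool --increments '[[[1,0,0,0,0],[1,0,0,0,0],[1,0,0,-0.2,0],[1,0,0,-0.6,0],[1,0,0,-1,0]]]'

```text
time_s: 38.17
tcp_pos: [0.5112, 0.1189, 0.2463]
eef_rot: [180.0, -0.0, -88.5]
contact_force: [0.5, 1.2, 0.1]
gripper_width: 0.0878
gripper_force: 0.0
```

Emit:
drive_tool --increments '[[[1,0,0,-0.3,0],[1,0,0,-0.6,0],[1,-0.2,0,-0.6,0],[1,-0.4,0,-0.6,0],[1,-0.4,0,-0.6,0]]]'

```text
time_s: 38.8
tcp_pos: [0.5101, 0.1681, 0.3169]
eef_rot: [180.0, -0.0, -88.4]
contact_force: [-0.4, -0.2, 0.2]
gripper_width: 0.0875
gripper_force: 0.0
```

```bash
python3 - <<'E'
from h import *
ms=camera_model("scene");S=capture("scene");mw=camera_model("wrist");W=capture("wrist")
cv2.imwrite("pics/fin.png",np.hstack([cv2.resize(S[100:250,270:470],(480,360),interpolation=3),W[:360,150:450]])[:,:,::-1])
a=np.radians(1.4);ey=np.array([-np.sin(a),np.cos(a)])
for c,k in zip(["yellow","blue","red","green"],[114,38,-38,-114]):
    bs=blobs(S,c,(290,100,450,215),120,40)
    if bs: print(c,"exp px of cap centre",proj(ms,[*(np.array([.5085,.2326])+ey*k/1000),.135]).round(1),"seen",bs[0])
E
```

```text
yellow exp px of cap centre [405.6 127. ] seen (167, [399, 119, 15, 18], array([405.9, 127.3]))
blue exp px of cap centre [380.5 138.4] seen (217, [375, 130, 15, 19], array([382. , 138.8]))
red exp px of cap centre [354.2 150.4] seen (236, [349, 142, 15, 20], array([355.9, 151.3]))
green exp px of cap centre [326.4 163.1] seen (139, [322, 155, 13, 19], array([327.6, 161.6]))
```

View pics/fin.png

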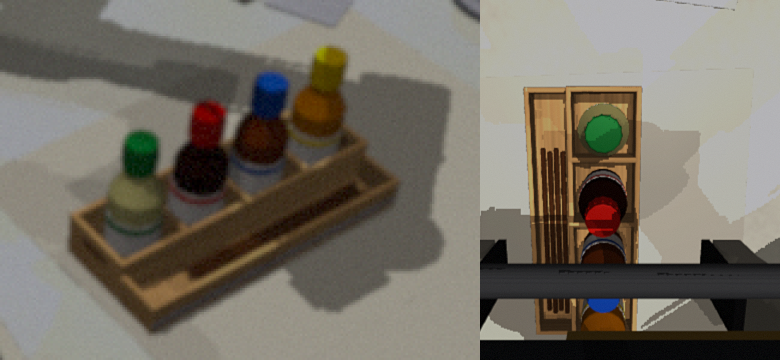

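The final views show all four bottles upright, one per bay. From the robot's left the order is yellow, blue, red, green, and the cap pixels fall within 2 px of where centred bottles would show. The gripper is clear above them.

```bash
python3 -c "
from plant import job
print(job.close_job())"
```

```text
the job is handed in; nothing more can be done
None
```

All four bottles are in the caddy, one per bay, upright and released in their original left-to-right order (yellow, blue, red, green); the job was handed in at about 39 s, and the call returned no verdict.

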